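Put the climate meter away in the bench drawer

ROBOT

A 6-joint arm with a two-finger parallel gripper is mounted at the origin on the work surface. World frame = base frame: x ahead of the robot, y to its left, z up, the work surface at z = 0. Lengths are in m, angles in rad, forces in N, time in s.
With the tool pointing down it reaches from about 0.3 to 0.875 m from the base axis. Payload 6.4 kg.
Tool frame: the origin (TCP) lies at the very end of the fingers, on their centre line; the grasp point (between the pads) lies 19 mm behind it (ctrl.tcp_to_grasp is the distance from the TCP to the grasp point, in m); z points along the fingers, y is the direction in which the jaws open and shut (so a half turn about z gives the same grasp; the last joint's range is limited). The gripper opens to 85 mm and grips with 20 to 120 N. Pads are 22 mm wide; open, the fingers measure 114 mm over their backs; the gripper's body (76 mm by 85 mm) begins 54 mm behind the grasp point. The pads swing forward as they close: fully open they stand 13 mm farther back than shut.
Start: joints at [-1.398, 0.181, 1.607, -0, 1.354, -0.206], TCP at [0.213, -0.534, 0.231] pointing down, gripper open.
Joint ranges: [-2.99, 2.99], [-0.89, 2.07], [0.3, 2.58], [-1.14, 4.28], [0, 2.63], [-3.12, 3.12]. Speed limits (rad/s): [2.57, 2.57, 3.01, 3.14, 3.14, 3.14].

INTERFACE

Orientations are given as a unit quaternion [w, x, y, z].
In Python, from bench import ctrl gives the robot as it stands. The module is installed in compiled form; this text tells all that it offers.
- The arm moves only by the tool drive_tool, never from a script. Its argument "deltas" is a list of rows, each an object with "slide": the shift along the tool's x, y, z as a fraction of full scale, a list of three; "delta_rot": the turn, a rotation vector about the tool's x, y, z as a fraction of full scale, a list of three; "hand": the opening, from 0 (shut) to 1 (fully open). In form: [{"slide": [tx, ty, tz], "delta_rot": [wx, wy, wz], "hand": hand}, ...]. A call has exactly 5 rows; each row shifts and turns the commanded pose from where the row before left it, along the tool's axes as they then stand; what a row does not reach is not made up. Full scale, the value 1, is 50 mm for a shift and 180 degrees for a turn. A row lasts 1/8 s, in which the tool goes at most 62.5 mm and 10.7 degrees, less where a joint would pass 70% of its speed; a pose out of reach is approached as far as the arm can. A call with a number of a shift or a turn outside -1 to 1 is refused whole. A call with a gripper value outside its range is refused whole. The fingers move at their own pace and stop on an object; the grip force is fixed at half the most. Time passes only in rows, so rows that do not move let the fingers close, or fill a call up. It gives the time, the measured TCP pose, the force and the opening at its end, in the units of the state.
- ctrl.get_obs(): the state, without advancing time (a new reading comes with each control period).
- ctrl.camera(name): name is "scene" or "top" or "wrist"; returns a dict with "frame" (384x512x3 uint8, red, green, blue), "mtx" (3x3 intrinsics, pixels), "R" (3x3) and "t" (3): a world point X has camera coordinates R X + t. Camera axes: x right, y down, z forward; pixel columns grow to the right and rows downward; lengths in m; the calibration is good to about 2 mm. A picture is of the moment at which its call begins. There is no depth.
- ctrl.hand_in(): hands the job in, once; it reports no verdict.
The state is a dict: "time_s": time; "q": joint angles; "dq": joint speeds; "joint_efforts": joint torques, N m; "eef_pos": TCP position; "eef_rot": TCP orientation; "wrist_force": force on the tool from outside, world axes, zero at the start; "torque": the same for the moment, N m; "opening": opening from 0.0 (shut) to 1.0 (fully open).
Only numpy, scipy, OpenCV 4.12 (cv2) and the standard library are available. Lean on these libraries where they do the work, as an engineer would, in place of code of your own. Each camera call takes 0.05 s, during which the arm holds its last target.

TASK

Take the handheld climate meter (the small one without an antenna) off its sloped dock under the light bar and lay it flat, screen up, in the clear bay of the open drawer, setting it down rather than dropping it. Then slide the drawer fully shut without slamming or ramming it. Leave the radio in its dock and everything else standing where it is, and do not knock the dock or its light bar.

Things in the scene. Friction and masses are not known exactly. Their poses are not given: they have to be found in the camera images.
- meter: handheld climate meter, grey slab 105 (x) x 46 (y) x 26 mm (z), 0.18 kg: body x -52 to +37 mm with dark screen and buttons, then a narrower sensor head (26 wide, 18 thick) at the +x end. Origin: centre of its underside; z points out of the screen. Starts in either place of the dock, face sloping 30 degrees towards the robot's right (-y), head end uphill
- radio: a handheld radio, grey, 105 x 54 x 32 mm with a 55 mm stub antenna, in the other place of the dock. Origin: centre of its underside
- dock: black fixed dock; its x points roughly to the robot's left (world +y). Base 12 mm high, x +-90, y -105 to +185 mm of its origin on the bench. Two places: device origins at x -30, y +105 or -25, z 75 mm, on two rails rising 30 degrees along dock +x, with a low lip below; the rails span only 35 mm in y, so the devices' sides are free
- light_bar (a point): middle of the underside of the dock's light bar, a level bar 36 (dock x) x 290 (dock y) x 22 mm high, 240 mm above the bench, right over the upper half of the devices, held by posts behind them (100 mm beyond the devices' origins). It is in the way of a gripper coming straight down: come in about square to the slope, from its low side
- cabinet: low grey steel cabinet, fixed, 260 x 260 x 90 mm high, one drawer that slides out to its -x. Origin: on the bench under the middle of the drawer front's outer face when shut; x points into the cabinet. The cabinet top begins at x = 15 mm
- tray (a joint): how far the drawer is out, in m: 0 fully shut, at most 0.16; stiff-running slide with a hard stop at 0
- drawer_handle (a point): middle of the drawer's bar handle: a round horizontal bar 11 mm thick and 120 mm long along the cabinet's y, 35 mm in front of the drawer front, 51 mm above the bench
- drawer_bay (a point): point on the floor of the drawer's clear bay (21 mm above the bench), moves with the drawer, axes as the cabinet's. The bay spans y +-69, x -62 to +152 mm of it; with the drawer out by d, x up to d - 68 mm is free of the cabinet top. Walls 42 mm, divider 33 mm, front 39 mm above this floor. Outer face of the front at x -83. The other bay holds white bottle caps
- culture_bottle: brown culture bottle with white growth, 66 mm across, 175 mm tall; origin at its foot
- cap: loose white bottle cap 66 mm across, 20 mm high, on the bench near the robot; origin at its underside
- jar: small amber jar 48 mm across, 70 mm tall, between dock and cabinet; origin at its foot
- spray_bottle: white bottle 60 mm across, 130 mm tall; origin at its foot
- beaker: steel cup 70 mm across, 90 mm tall; origin at its foot
There are look-alikes about, which are no part of the job. Leave any blue look-alike of the meter alone.

How it is judged:
On the way:
1. the meter lies flat, screen up, in the clear bay of the drawer while the drawer is still open (more than 80 mm) (x of meter in the frame of drawer_bay between -0.075 and 0.12 m and y of meter in the frame of drawer_bay between -0.06 and 0.06 m and z of meter in the frame of drawer_bay between -0.005 and 0.008 m and angle between meter's own z axis and vertical below 0.12 rad and value of joint tray above 0.08 m), for 0.2 s.
At the end, for the whole second after the job is handed in: The meter lies flat (within 7 degrees), screen up, released and at rest on the floor of the clear bay, its underside within 8 mm of the floor; the drawer is fully shut (less than 2.5 mm out); the radio is within 20 mm and every other loose thing within 30 mm of where it started (x of meter in the frame of drawer_bay between -0.075 and 0.12 m and y of meter in the frame of drawer_bay between -0.06 and 0.06 m and z of meter in the frame of drawer_bay between -0.005 and 0.008 m and angle between meter's own z axis and vertical below 0.12 rad and value of joint tray below 0.0025 m and linear speed of meter below 0.02 m/s and contact force between the fingers and meter below 0.1 N and distance of radio from where it was at the start of the episode below 0.02 m and distance of each of culture_bottle, cap, jar, spray_bottle, beaker from where it was at the start of the episode below 0.03 m); the robot touches nothing.
It fails at once if the drawer is slammed (closing faster than 0.4 m/s) (velocity of joint tray below -0.4 m/s).
It fails at once if the drawer or cabinet is rammed (arm or fingers press on it with more than 60 N) (contact force between any of the arm, the fingers and cabinet above 60 N).
It fails at once if the dock or its light bar is knocked (arm or fingers press on it with more than 20 N) (contact force between any of the arm, the fingers and dock above 20 N).
It fails at once if the meter is dropped or thrown (faster than 0.6 m/s with no finger holding it, a fall of about 20 mm) (linear speed of meter above 0.6 m/s and contact force between the fingers and meter below 0.05 N).
It fails at once if a bystander is disturbed: the radio by more than 20 mm, any other loose thing by more than 30 mm (distance of radio from where it was at the start of the episode above 0.02 m or distance of any of culture_bottle, cap, jar, spray_bottle, beaker from where it was at the start of the episode above 0.03 m).
It also fails if it takes over 67 s, if anything falls off the work surface, if the arm or the gripper's body presses on something with over 40 N, if the wrist force passes 120 N, or if a joint passes its speed limit or range.

## Working session

There is one attempt and no reset: what is moved stays moved. The work goes in short steps, Python scripts to look and compute and a tool call to move; the robot and the scene stay as the last step left them, time stands still between calls to the robot, and variables do not carry over. Pictures are saved under pics/ and viewed, and the job is handed in when it is done.

Besides the shell and the picture viewer there is one more tool, called after "Emit:" as name([rows], argument=value, ...), one row to a line, values as JSON. drive_tool: Moves the arm, as the interface text tells. Its arguments: {"type":"object","properties":{"deltas":{"type":"array","items":{"type":"object","properties":{"slide":{"type":"array","items":{"type":"number"}},"delta_rot":{"type":"array","items":{"type":"number"}},"hand":{"type":"number"}}}}},"required":["deltas"]}

```bash
mkdir -p pics; python3 - <<'E'
from bench import ctrl
import cv2,pickle
o=ctrl.get_obs();print(o, ctrl.tcp_to_grasp)
d={}
for n in("scene","top","wrist"):
    c=ctrl.camera(n);d[n]=c
    cv2.imwrite(f"pics/{n}0.png",cv2.cvtColor(c["frame"],cv2.COLOR_RGB2BGR))
    print(n,c["mtx"].tolist(),c["R"].round(4).tolist(),c["t"].round(4).tolist())
pickle.dump(d,open("cam0.pkl","wb"))
E
```

```text
{'time_s': 0.0, 'q': array([-1.39830950e+00,  1.81544760e-01,  1.60802420e+00,  2.57584341e-05,
        1.35379300e+00, -2.06304220e-01]), 'dq': array([ 0.00103123,  0.00017259,  0.00031503, -0.00027345, -0.00018329,
        0.00131051]), 'joint_efforts': array([ 3.01652335e-04, -4.44881415e+01, -3.51326430e+01, -2.27512246e-04,
        9.16419842e-03, -8.80264395e-06]), 'eef_pos': array([ 0.21255747, -0.53367017,  0.23037424]), 'eef_rot': array([-8.84313666e-04,  9.82118356e-01,  1.88262454e-01,  2.75305179e-05]), 'wrist_force': array([ 0.268754  ,  0.72825887, -0.8606967 ]), 'torque': array([ 0.03308066, -0.00977537, -0.05090294]), 'opening': 0.9963513080082157} 0.0187
scene [[433.9504713345302, 0.0, 253.6774522632383], [0.0, 433.9504713345302, 194.3100307339005], [0.0, 0.0, 1.0]] [[-0.5101, 0.8601, -0.0081], [0.4706, 0.2712, -0.8397], [-0.72, -0.4321, -0.5431]] [0.2954, -0.1262, 1.8231]
top [[476.84154936360756, 0.0, 257.39326523093075], [0.0, 476.84154936360756, 192.36011614579874], [0.0, 0.0, 1.0]] [[-0.0238, -0.9994, -0.0259], [-0.9967, 0.0257, -0.0764], [0.077, 0.024, -0.9967]] [0.0311, 0.5558, 1.5351]
wrist [[279.2435069689214, 0.0, 254.42957724067196], [0.0, 279.2435069689214, 189.13737640359707], [0.0, 0.0, 1.0]] [[0.3693, -0.9293, -0.0025], [-0.8936, -0.3558, 0.2737], [-0.2552, -0.0988, -0.9618]] [-0.5736, -0.0351, 0.3795]
```

View pics/scene0.png

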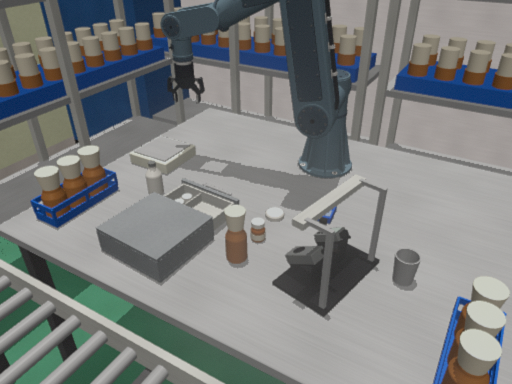

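View pics/top0.png

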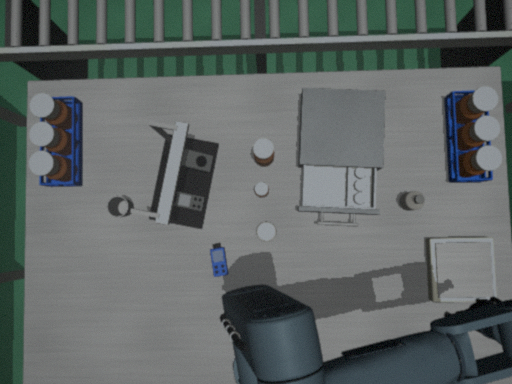

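View pics/wrist0.png

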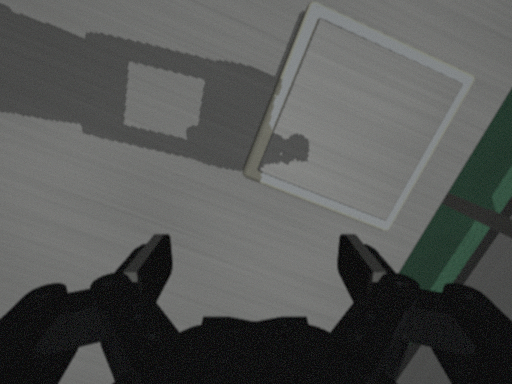

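```bash
python3 - <<'E'
import cv2
a=cv2.imread("pics/top0.png");b=cv2.imread("pics/scene0.png")
cv2.imwrite("pics/c1.png",cv2.resize(a[110:290,110:290],None,fx=3.3,fy=3.3,interpolation=cv2.INTER_CUBIC))
cv2.imwrite("pics/c2.png",cv2.resize(b[170:310,260:440],None,fx=4,fy=4,interpolation=cv2.INTER_CUBIC))
cv2.imwrite("pics/c3.png",cv2.resize(a[80:240,240:440],None,fx=3.7,fy=3.7,interpolation=cv2.INTER_CUBIC))
E
```

```text
(no output)
```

View pics/c1.png

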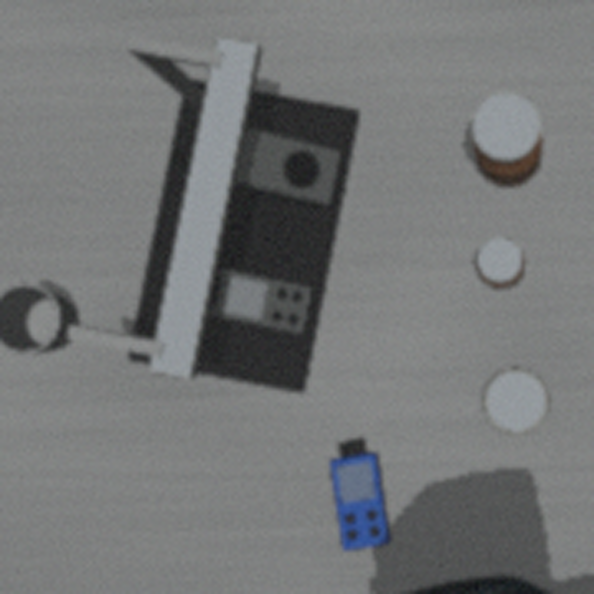

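View pics/c2.png

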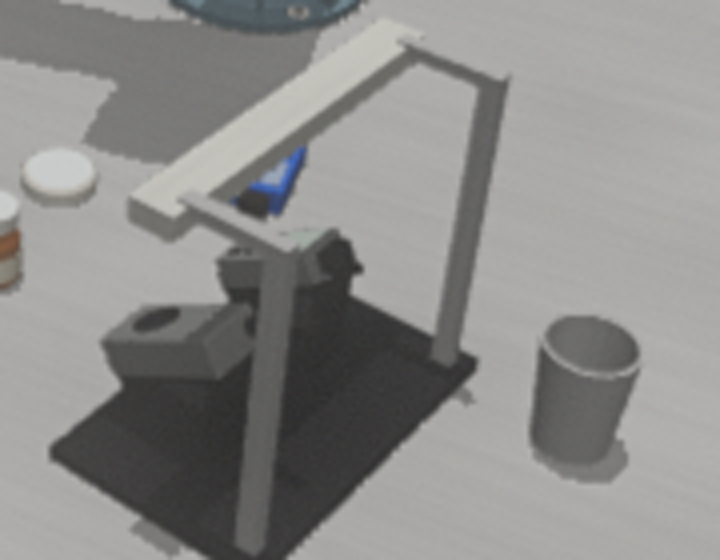

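View pics/c3.png

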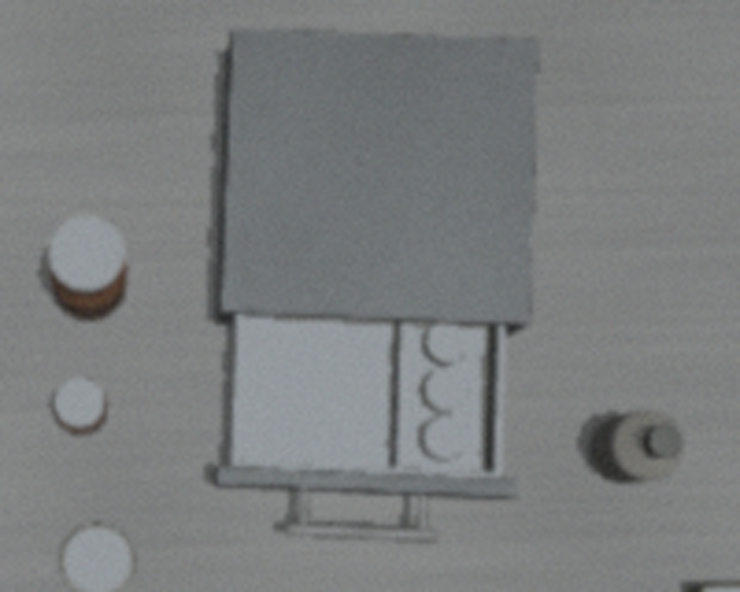

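```bash
cat > h.py <<'E'
import numpy as np,pickle
def ray(c,uv,z):
    d=c["R"].T@np.linalg.inv(c["mtx"])@np.array([uv[0],uv[1],1.]); o=-c["R"].T@c["t"]
    return o+d*(z-o[2])/d[2]
def proj(c,X):
    p=c["mtx"]@(c["R"]@np.asarray(X)+c["t"]); return p[:2]/p[2]
def fit2(loc,w):
    loc=np.array(loc,float)[:,:2];w=np.array(w)[:,:2];a=loc-loc.mean(0);b=w-w.mean(0)
    th=np.arctan2((a[:,0]*b[:,1]-a[:,1]*b[:,0]).sum(),(a*b).sum())
    R=np.array([[np.cos(th),-np.sin(th)],[np.sin(th),np.cos(th)]]);t=w.mean(0)-R@loc.mean(0)
    return th,t,R,((loc@R.T+t)-w)*1000
E
python3 - <<'E'
from h import *
c=pickle.load(open("cam0.pkl","rb"))["top"]
p1=lambda u,v:(u/3.3+110-.35,v/3.3+110-.35)
p3=lambda u,v:(u/3.7+240-.35,v/3.7+80-.35)
w=[ray(c,p1(358,111),.012),ray(c,p1(304,391),.012),ray(c,p1(196,373),.012)]
w=w[:2]
wb=[ray(c,p1(*q),.262) for q in[(219,39),(260,43),(193,378),(151,372)]]
th,t,R,e=fit2([(-90,-105),(-90,185)] and [(-.09,-.105),(-.09,.185)],w)
print("dock",th,t,e)
b=[np.linalg.inv(R)@(x[:2]-t) for x in wb];print("bar in dock",np.round(b,4))
print("meter org",R@[-.03,.105]+t,"radio",R@[-.03,-.025]+t)
# meter features: top face
for q in [(228,270),(311,287),(304,333),(218,317)]:
    for z in(.08,):
        x=ray(c,p1(*q),.095);print("mcorner",np.linalg.inv(R)@(x[:2]-t))
w=[ray(c,p3(*q),.09) for q in[(232,30),(538,38),(528,326),(222,310)]]
print(np.round(w,4))
th,t,R,e=fit2([(.275,.13),(.275,-.13),(.015,-.13),(.015,.13)],w);print("cab",th,t,e)
th2=th
f=lambda x:np.round(np.linalg.inv(R)@(x[:2]-t),4)
print("front outer",[f(ray(c,p3(*q),.06)) for q in[(218,484),(515,497)]])
print("front inner",[f(ray(c,p3(*q),.06)) for q in[(220,465),(515,478)]])
print("handle",[f(ray(c,p3(*q),.0565)) for q in[(276,530),(436,540)]])
print("divider top",[f(ray(c,p3(*q),.054)) for q in[(396,320),(392,468)]])
print("left wall top",[f(ray(c,p3(*q),.063)) for q in[(236,315),(231,466)]])
for n,q,z in[("cult",(87,253),.175),("jar",(79,404),.07),("cap",(97,560),.02),("spray",(662,440),.13)]:print(n,ray(c,p3(*q),z))
print("blue",[ray(c,p1(*q),.02)for q in[(352,442),(365,548)]])
print("beaker",ray(c,p1(43,320),.09))
E
```

```text
dock 1.3639628820985175 [0.64168873 0.25309306] [[ 2.18800733 -0.45911889]
 [-2.18800733  0.45911889]]
bar in dock [[ 0.003  -0.1029]
 [-0.0321 -0.1057]
 [-0.0315  0.183 ]
 [ 0.0042  0.1845]]
meter org [0.53276583 0.24529547] radio [0.65999503 0.21859843]
mcorner [-0.00888109  0.08173675]
mcorner [-0.08949618  0.0833593 ]
mcorner [-0.09126248  0.12721819]
mcorner [-0.0082064   0.12713793]
[[ 0.8795 -0.1346  0.09  ]
 [ 0.8644 -0.3943  0.09  ]
 [ 0.6179 -0.3751  0.09  ]
 [ 0.6384 -0.1187  0.09  ]]
cab -0.07052129409276298 [ 0.60541833 -0.24545316] [[ 9.3550205  -0.53755686]
 [ 6.19287667 -0.20454611]
 [-6.64315515 -1.12762313]
 [-8.90474202  1.8697261 ]]
front outer [array([-0.1219,  0.1245]), array([-0.1214, -0.1283])]
front inner [array([-0.1056,  0.1234]), array([-0.1052, -0.1278])]
handle [array([-0.1588,  0.0732]), array([-0.161 , -0.0631])]
divider top [array([ 0.0268, -0.0234]), array([-0.1011, -0.0242])]
left wall top [array([0.024, 0.115]), array([-0.1061,  0.1142])]
cult [ 0.67578933 -0.00662555  0.175     ]
jar [0.56354694 0.00444497 0.07      ]
cap [ 0.43004167 -0.0071837   0.02      ]
spray [ 0.51681766 -0.46958364  0.13      ]
blue [array([0.39310425, 0.15474838, 0.02      ]), array([0.28957216, 0.14376503, 0.02      ])]
beaker [0.51717527 0.43927286 0.09      ]
```

```bash
cat >> h.py <<'E'
from scipy.spatial.transform import Rotation as Ro
TH=1.364; DT=np.array([0.6417,0.2531,0])
dx=np.array([np.cos(TH),np.sin(TH),0]);dy=np.array([-np.sin(TH),np.cos(TH),0]);ez=np.array([0,0,1.])
m=np.cos(np.pi/6)*dx+.5*ez;n=-.5*dx+np.cos(np.pi/6)*ez
M0=DT-.03*dx+.105*dy+.075*ez
RG=np.c_[m,-dy,-n]           # camera uphill
RGF=np.c_[-m,dy,-n]          # camera downhill
def qR(q): return Ro.from_quat([q[1],q[2],q[3],q[0]])
E
python3 - <<'E'
from h import *
r=lambda a,t:Ro.from_euler(a,t)
print("chk",np.round((r('z',-1.398)*r('y',.1815+1.608)*r('z',0)*r('y',1.354)*r('z',-.206+np.pi/2)).as_matrix(),3).tolist())
print(np.round(qR([-8.8e-4,.9821,.18826,0]).as_matrix(),3).tolist())
P=M0-.022*m+.003*n;print("M0",M0,"TCP grasp",P,"pre",P+.13*n)
for nm,RR in(("up",RG),("flip",RGF)):
  for L in(.2,.3):
   for ph in(1.6,1.8,2.0):
    w=P+n*L;q1=np.arctan2(w[1],w[0])
    A=(r('z',q1)*r('y',ph)).inv()*Ro.from_matrix(RR)
    e=A.as_euler('ZYZ');print(nm,L,ph,"q1 %.2f"%q1,np.round([e[0],e[1],e[2]-np.pi/2],2))
E
```

```text
chk [[0.929, 0.37, -0.0], [0.37, -0.929, 0.002], [0.0, -0.002, -1.0]]
[[0.929, 0.37, -0.0], [0.37, -0.929, 0.002], [0.0, -0.002, -1.0]]
M0 [0.53277739 0.24529837 0.075     ] TCP grasp [0.52855743 0.22518371 0.06659808] pre [0.51521127 0.16156862 0.17918138]
up 0.2 1.6 q1 0.25 [0.48 1.32 0.38]
up 0.2 1.8 q1 0.25 [0.52 1.15 0.28]
up 0.2 2.0 q1 0.25 [0.57 0.98 0.16]
up 0.3 1.6 q1 0.16 [0.5  1.37 0.3 ]
up 0.3 1.8 q1 0.16 [0.53 1.19 0.2 ]
up 0.3 2.0 q1 0.16 [0.58 1.02 0.08]
flip 0.2 1.6 q1 0.25 [ 0.48  1.32 -2.76]
flip 0.2 1.8 q1 0.25 [ 0.52  1.15 -2.86]
flip 0.2 2.0 q1 0.25 [ 0.57  0.98 -2.98]
flip 0.3 1.6 q1 0.16 [ 0.5   1.37 -2.84]
flip 0.3 1.8 q1 0.16 [ 0.53  1.19 -2.94]
flip 0.3 2.0 q1 0.16 [ 0.58  1.02 -3.06]
```

```bash
cat > plan.py <<'E'
from h import *
def plan(p0,R0,p1,R1,N):
    dR=(R0.inv()*R1).as_rotvec(); out=[]
    for i in range(N):
        Rc=R0*Ro.from_rotvec(dR*i/N)
        s=Rc.inv().apply((p1-p0)/N)/.05
        out.append((np.round(s,2)+0.).tolist())
    print("rot/row",np.round(dR/N/np.pi,4).tolist(),"deg",np.degrees(np.linalg.norm(dR)))
    for i in range(N): print(out[i])
def end(p,R,rows):
    for s,w in rows:
        p=p+R.apply(np.array(s)*.05);R=R*Ro.from_rotvec(np.array(w)*np.pi)
    return p,R
def to(p1,R1,N):
    from bench import ctrl
    o=ctrl.get_obs();p=o["eef_pos"];R=qR(o["eef_rot"]);R1=Ro.from_matrix(R1)
    print("t",o["time_s"],"F",o["wrist_force"].round(1),"open",round(o["opening"],3),"q",o["q"].round(2))
    print("pos",p.round(4),"err world",(p1-p).round(4),"tool mm",(R.inv().apply(p1-p)*1000).round(1),"rot/180",((R.inv()*R1).as_rotvec()/np.pi).round(4))
    if N:plan(p,R,p1,R1,N)
G=M0-.027*m+.003*n
E
python3 - <<'E'
from plan import *
to(G+.16*n,RG,20)
E
```

```text
t 0.15 F [ 0.8  0.6 -0.4] open 1.004 q [-1.4   0.18  1.61 -0.    1.35 -0.21]
pos [ 0.2126 -0.5338  0.2306] err world [ 0.2987  0.6765 -0.0279] tool mm [ 527.6 -518.    28.8] rot/180 [ 0.0817  0.1526 -0.3062]
rot/row [0.0041, 0.0076, -0.0153] deg 63.31553876654529
[0.53, -0.52, 0.03]
[0.55, -0.49, 0.05]
[0.57, -0.46, 0.07]
[0.59, -0.43, 0.09]
[0.61, -0.4, 0.11]
[0.63, -0.37, 0.13]
[0.64, -0.34, 0.15]
[0.65, -0.31, 0.17]
[0.66, -0.27, 0.19]
[0.67, -0.24, 0.21]
[0.67, -0.2, 0.22]
[0.68, -0.17, 0.24]
[0.68, -0.13, 0.26]
[0.68, -0.1, 0.28]
[0.68, -0.06, 0.3]
[0.67, -0.02, 0.31]
[0.66, 0.01, 0.33]
[0.65, 0.05, 0.34]
[0.64, 0.08, 0.36]
[0.63, 0.12, 0.37]
```

What could be taken for the meter, by top-image pixel:
- Grey slab with a screen and 4 buttons in the near dock place (190,200).
- Grey slab with a speaker grille in the far dock place (200,160). This is the radio.
- Blue look-alike on the bench (219,260).

I choose (190,200). The close crop shows its screen and buttons and no antenna.

Emit:
drive_tool([
  {"slide": [0.53, -0.52, 0.03], "delta_rot": [0.0041, 0.0076, -0.0153], "hand": 1},
  {"slide": [0.55, -0.49, 0.05], "delta_rot": [0.0041, 0.0076, -0.0153], "hand": 1},
  {"slide": [0.57, -0.46, 0.07], "delta_rot": [0.0041, 0.0076, -0.0153], "hand": 1},
  {"slide": [0.59, -0.43, 0.09], "delta_rot": [0.0041, 0.0076, -0.0153], "hand": 1},
  {"slide": [0.61, -0.4, 0.11], "delta_rot": [0.0041, 0.0076, -0.0153], "hand": 1},
])

```text
time_s: 0.78
eef_pos: [0.2878, -0.3645, 0.2233]
eef_rot: [-0.043, 0.95, 0.305, 0.053]
wrist_force: [-0.3, 0.6, 1.6]
opening: 1.0
```

Emit:
drive_tool([
  {"slide": [0.63, -0.37, 0.13], "delta_rot": [0.0041, 0.0076, -0.0153], "hand": 1},
  {"slide": [0.64, -0.34, 0.15], "delta_rot": [0.0041, 0.0076, -0.0153], "hand": 1},
  {"slide": [0.65, -0.31, 0.17], "delta_rot": [0.0041, 0.0076, -0.0153], "hand": 1},
  {"slide": [0.66, -0.27, 0.19], "delta_rot": [0.0041, 0.0076, -0.0153], "hand": 1},
  {"slide": [0.67, -0.24, 0.21], "delta_rot": [0.0041, 0.0076, -0.0153], "hand": 1},
])

```text
time_s: 1.4
eef_pos: [0.3628, -0.1955, 0.2152]
eef_rot: [-0.085, 0.9, 0.415, 0.104]
wrist_force: [0.3, 0.1, 0.4]
opening: 1.001
```

Emit:
drive_tool([
  {"slide": [0.67, -0.2, 0.22], "delta_rot": [0.0041, 0.0076, -0.0153], "hand": 1},
  {"slide": [0.68, -0.17, 0.24], "delta_rot": [0.0041, 0.0076, -0.0153], "hand": 1},
  {"slide": [0.68, -0.13, 0.26], "delta_rot": [0.0041, 0.0076, -0.0153], "hand": 1},
  {"slide": [0.68, -0.1, 0.28], "delta_rot": [0.0041, 0.0076, -0.0153], "hand": 1},
  {"slide": [0.68, -0.06, 0.3], "delta_rot": [0.0041, 0.0076, -0.0153], "hand": 1},
])

```text
time_s: 2.02
eef_pos: [0.4377, -0.0265, 0.2081]
eef_rot: [-0.125, 0.833, 0.517, 0.153]
wrist_force: [0.3, 0.1, -0.7]
opening: 1.002
```

```bash
python3 -c "
from plan import *
to(G+.16*n,RG,5)"
```

```text
t 2.025 F [ 0.3  0.1 -0.7] open 1.002 q [-0.63 -0.12  2.02  0.39  1.38 -0.27]
pos [ 0.4377 -0.0265  0.2081] err world [ 0.0735  0.1692 -0.0055] tool mm [167.8  -7.   76.4] rot/180 [ 0.0202  0.0386 -0.0763]
rot/row [0.004, 0.0077, -0.0153] deg 15.813051756557758
[0.67, -0.03, 0.31]
[0.66, 0.01, 0.32]
[0.65, 0.04, 0.34]
[0.64, 0.08, 0.35]
[0.63, 0.11, 0.37]
```

Emit:
drive_tool([
  {"slide": [0.67, -0.03, 0.31], "delta_rot": [0.004, 0.0077, -0.0153], "hand": 1},
  {"slide": [0.66, 0.01, 0.32], "delta_rot": [0.004, 0.0077, -0.0153], "hand": 1},
  {"slide": [0.65, 0.04, 0.34], "delta_rot": [0.004, 0.0077, -0.0153], "hand": 1},
  {"slide": [0.64, 0.08, 0.35], "delta_rot": [0.004, 0.0077, -0.0153], "hand": 1},
  {"slide": [0.63, 0.11, 0.37], "delta_rot": [0.004, 0.0077, -0.0153], "hand": 1},
])

```text
time_s: 2.65
eef_pos: [0.5109, 0.1421, 0.2019]
eef_rot: [-0.163, 0.75, 0.609, 0.201]
wrist_force: [0.3, 0.3, 0.0]
opening: 1.0
```

```bash
cat > snap.py <<'E'
import sys,cv2,pickle
from bench import ctrl
d={}
for a in sys.argv[2:]:
    c=ctrl.camera(a);d[a]=c;cv2.imwrite(f"pics/{a}{sys.argv[1]}.png",cv2.cvtColor(c["frame"],cv2.COLOR_RGB2BGR))
pickle.dump(d,open(f"cam{sys.argv[1]}.pkl","wb"))
E
python3 snap.py 1 wrist scene; python3 -c "
from plan import *
to(G,RG,0)
c=pickle.load(open('cam1.pkl','rb'))['wrist']
for mm,y in [(-52,23),(-52,-23),(37,23),(37,-23)]: print(mm,y,proj(c,M0+mm/1e3*m+y/1e3*dy+.026*n).round(1))"
```

```text
t 2.75 F [-0.5 -0.4 -0.3] open 1.0 q [-0.28  0.04  1.91  0.55  1.27 -0.26]
pos [0.5106 0.1433 0.2016] err world [ 0.0171  0.0777 -0.1375] tool mm [1.000e-01 1.000e+00 1.588e+02] rot/180 [-0.0005 -0.0001  0.0006]
-52 23 [232.7 202.4]
-52 -23 [276.4 202.4]
37 23 [230.7 115. ]
37 -23 [278.4 115. ]
```

View pics/wrist1.png

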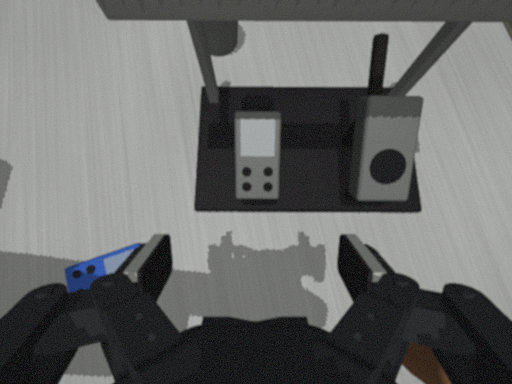

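View pics/scene1.png

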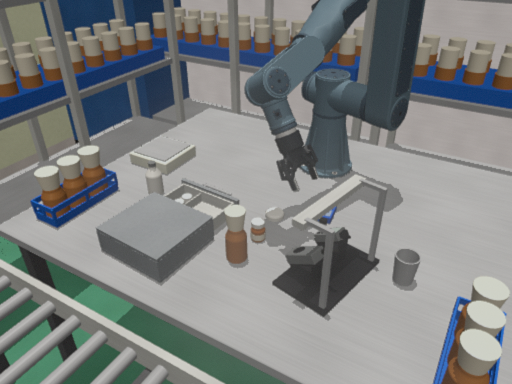

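The wrist view shows the meter body at columns 235–281 and rows 112–199. The projection predicted columns 232–277 and rows 115–202, so the meter is about 4 mm off along tool +y and 3 mm further uphill. I'll correct for that and go in.

Emit:
drive_tool([
  {"slide": [0.01, 0.02, 0.4], "delta_rot": [0, 0, 0], "hand": 1},
  {"slide": [0.01, 0.02, 0.45], "delta_rot": [0, 0, 0], "hand": 1},
  {"slide": [0.01, 0.02, 0.45], "delta_rot": [0, 0, 0], "hand": 1},
  {"slide": [0.01, 0.02, 0.45], "delta_rot": [0, 0, 0], "hand": 1},
  {"slide": [0, 0, 0.25], "delta_rot": [0, 0, 0], "hand": 1},
])

```text
time_s: 3.38
eef_pos: [0.5246, 0.1907, 0.1154]
eef_rot: [-0.163, 0.751, 0.608, 0.2]
wrist_force: [0.9, 0.2, 0.5]
opening: 0.999
```

```bash
python3 snap.py 2 wrist scene; python3 -c "
from plan import *
to(G,RG,0)"
```

```text
t 3.475 F [-0.2 -0.2 -0.4] open 1.0 q [-0.17  0.21  1.93  0.61  1.07 -0.28]
pos [0.5243 0.1909 0.1153] err world [ 0.0034  0.0301 -0.0512] tool mm [ 0.6 -2.8 59.5] rot/180 [-0.0005  0.0004 -0.0006]
```

View pics/wrist2.png

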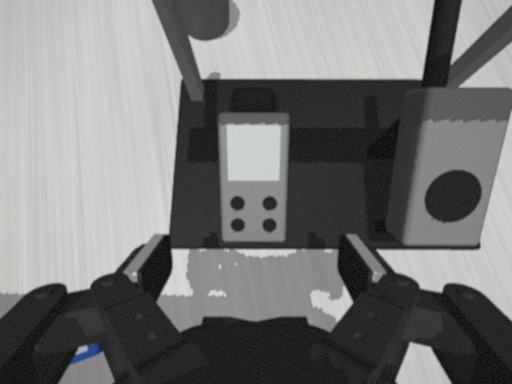

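View pics/scene2.png

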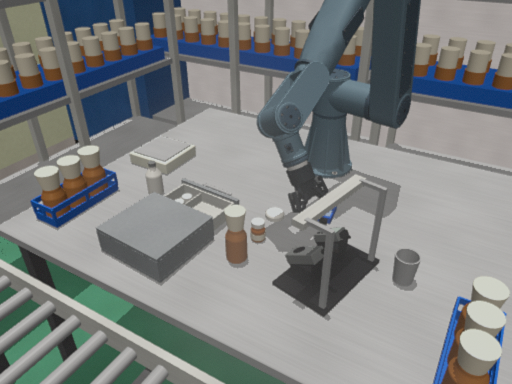

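```bash
python3 - <<'E'
import cv2
from plan import *
c=pickle.load(open('cam2.pkl','rb'))['wrist']
g=cv2.cvtColor(c["frame"],cv2.COLOR_RGB2BGR)[80:260,200:310]
cv2.imwrite("pics/c4.png",cv2.resize(g,None,fx=3.3,fy=3.3,interpolation=cv2.INTER_CUBIC))
for mm,y in [(-52,23),(-52,-23),(37,23),(37,-23)]: print(mm,y,proj(c,M0+mm/1e3*m+y/1e3*dy+.026*n).round(1))
E
```

```text
-52 23 [217.4 247.9]
-52 -23 [282.3 247.8]
37 23 [211.8 118.4]
37 -23 [285.8 118.2]
```

View pics/c4.png

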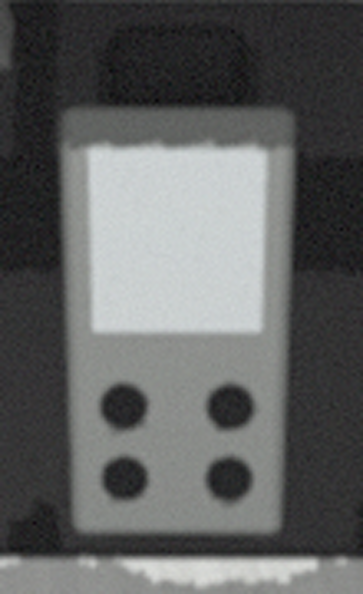

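Emit:
drive_tool([
  {"slide": [0.04, 0, 0.3], "delta_rot": [0, 0, 0], "hand": 1},
  {"slide": [0.03, 0, 0.3], "delta_rot": [0, 0, 0], "hand": 1},
  {"slide": [0.02, 0, 0.3], "delta_rot": [0, 0, 0], "hand": 1},
  {"slide": [0, 0, 0.3], "delta_rot": [0, 0, 0], "hand": 1},
  {"slide": [0, 0, 0.02], "delta_rot": [0, 0, 0], "hand": 1},
])

```text
time_s: 4.1
eef_pos: [0.5313, 0.225, 0.0644]
eef_rot: [-0.164, 0.75, 0.609, 0.2]
wrist_force: [-0.8, 0.9, -0.8]
opening: 1.001
```

```bash
python3 snap.py 3 wrist scene; python3 -c "
from plan import *
to(G,RG,0)"
```

```text
t 4.2 F [ 0.  -0.2 -1.3] open 1.002 q [-0.1   0.33  1.92  0.66  0.95 -0.29]
pos [0.5322 0.2245 0.0655] err world [-0.0045 -0.0036 -0.0014] tool mm [-4.5 -3.7 -1. ] rot/180 [ 0.      0.0003 -0.0002]
```

View pics/wrist3.png

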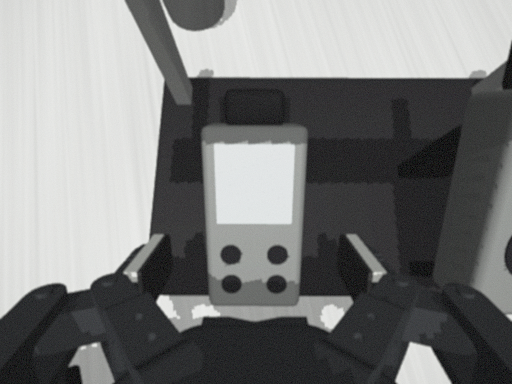

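View pics/scene3.png

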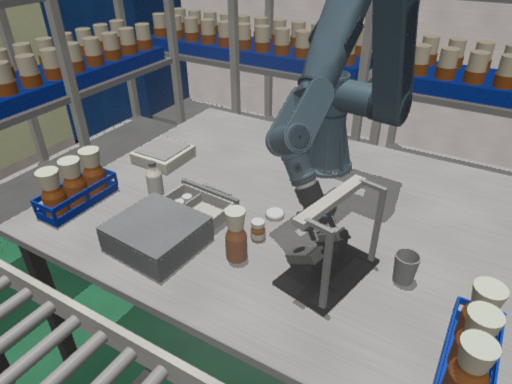

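Emit:
drive_tool([
  {"slide": [0, 0, 0], "delta_rot": [0, 0, 0], "hand": 0.7},
  {"slide": [0, 0, 0], "delta_rot": [0, 0, 0], "hand": 0.5},
  {"slide": [0, 0, 0], "delta_rot": [0, 0, 0], "hand": 0.3},
  {"slide": [0, 0, 0], "delta_rot": [0, 0, 0], "hand": 0},
  {"slide": [0, 0, 0], "delta_rot": [0, 0, 0], "hand": 0},
])

```text
time_s: 4.82
eef_pos: [0.5329, 0.2239, 0.0666]
eef_rot: [-0.162, 0.75, 0.609, 0.201]
wrist_force: [-1.5, -3.5, 5.7]
opening: 0.527
```

Emit:
drive_tool([
  {"slide": [0, 0, 0], "delta_rot": [0, 0, 0], "hand": 0},
  {"slide": [0, 0, 0], "delta_rot": [0, 0, 0], "hand": 0},
  {"slide": [0, 0, -0.1], "delta_rot": [0, 0, 0], "hand": 0},
  {"slide": [0, 0, -0.2], "delta_rot": [0, 0, 0], "hand": 0},
  {"slide": [0, 0, -0.3], "delta_rot": [0, 0, 0], "hand": 0},
])

```text
time_s: 5.45
eef_pos: [0.5287, 0.2094, 0.0922]
eef_rot: [-0.163, 0.75, 0.609, 0.2]
wrist_force: [1.0, 0.6, -1.3]
opening: 0.524
```

```bash
python3 snap.py 4 wrist scene; python3 -c "
from plan import *
to(G,RG,0)"
```

```text
t 5.55 F [-0.1 -0.3 -2.1] open 0.521 q [-0.13  0.26  1.92  0.63  1.01 -0.28]
pos [0.5305 0.2088 0.0937] err world [-0.0029  0.0121 -0.0296] tool mm [-5.  -5.4 31.3] rot/180 [ 0.0013  0.0002 -0.    ]
```

View pics/wrist4.png

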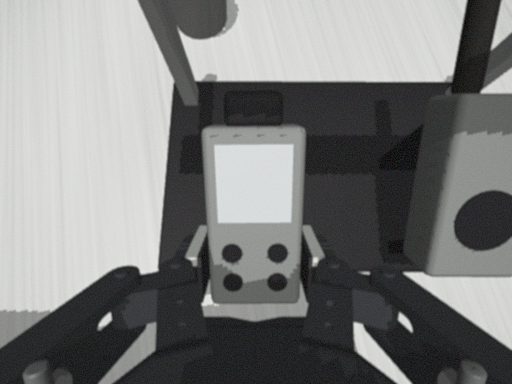

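The meter is held: in the wrist view it sits between the pads at columns 208–305, and the opening is 0.52, about 44 mm. Next I'll back out along the approach and refine the drawer pose.

Emit:
drive_tool([
  {"slide": [0, 0, -0.5], "delta_rot": [0, 0, 0], "hand": 0},
  {"slide": [0, 0, -0.6], "delta_rot": [0, 0, 0], "hand": 0},
  {"slide": [0, 0, -0.6], "delta_rot": [0, 0, 0], "hand": 0},
  {"slide": [0, 0, -0.6], "delta_rot": [0, 0, 0], "hand": 0},
  {"slide": [0, 0, -0.3], "delta_rot": [0, 0, 0], "hand": 0},
])

```text
time_s: 6.18
eef_pos: [0.5165, 0.1454, 0.206]
eef_rot: [-0.162, 0.75, 0.608, 0.202]
wrist_force: [0.8, 0.5, -1.8]
opening: 0.527
```

```bash
python3 - <<'E'
from plan import *
d=pickle.load(open("cam0.pkl","rb"));c=d["top"]
p3=lambda u,v:(u/3.7+240-.35,v/3.7+80-.35)
w=[ray(c,p3(*q),.09) for q in[(232,30),(538,38),(528,326),(222,310)]]
th,t,R,e=fit2([(.26,.13),(.26,-.13),(.015,-.13),(.015,.13)],w);print("cab",th,t,e.round(1))
f=lambda x:np.round(np.linalg.inv(R)@(x[:2]-t),4)
print("front outer",[f(ray(c,p3(*q),.06)) for q in[(218,487),(515,499)]])
print("handle",[f(ray(c,p3(*q),.051)) for q in[(276,528),(436,536)]])
print("divider top",[f(ray(c,p3(*q),.054)) for q in[(396,320),(392,468)]])
print("left wall top",[f(ray(c,p3(*q),.063)) for q in[(236,315),(231,466)]])
s=d["scene"]
X=lambda x,y,z:np.r_[R@[x,y]+t,z]
for n_,P in[("cabtop fl",X(.015,.13,.09)),("cabtop fr",X(.015,-.13,.09)),("cabtop bl",X(.26,.13,.09)),("cabtop br",X(.26,-.13,.09)),("frontL",X(-.113,.125,.06)),("frontR",X(-.113,-.125,.06)),("handL",X(-.148,.065,.051)),("handR",X(-.148,-.055,.051))]:print(n_,proj(s,P).round(1))
to(G,RG,0)
import cv2
b=cv2.imread("pics/scene4.png");cv2.imwrite("pics/c5.png",cv2.resize(b[160:280,80:280],None,fx=4,fy=4,interpolation=cv2.INTER_CUBIC))
E
```

```text
cab -0.07047937473059483 [ 0.61289928 -0.24598738] [[ 1.9 -0. ]
 [-1.3  0.3]
 [ 0.8 -1.7]
 [-1.4  1.3]]
front outer [array([-0.132 ,  0.1244]), array([-0.1306, -0.1283])]
handle [array([-0.1645,  0.0728]), array([-0.165, -0.064])]
divider top [array([ 0.0193, -0.0234]), array([-0.1086, -0.0242])]
left wall top [array([0.0165, 0.115 ]), array([-0.1136,  0.1142])]
cabtop fl [212.  215.3]
cabtop fr [153.3 190.6]
cabtop bl [155.6 258.3]
cabtop br [ 94.8 226.3]
frontL [235.4 203.8]
frontR [180.8 182.4]
handL [227.7 195.9]
handR [201.7 185.9]
t 6.175 F [ 0.8  0.5 -1.8] open 0.527 q [-0.27  0.05  1.9   0.55  1.27 -0.25]
pos [0.5165 0.1454 0.206 ] err world [ 0.0112  0.0756 -0.1419] tool mm [ -4.8  -5.1 161.1] rot/180 [ 0.0011  0.0003 -0.0001]
```

View pics/c5.png

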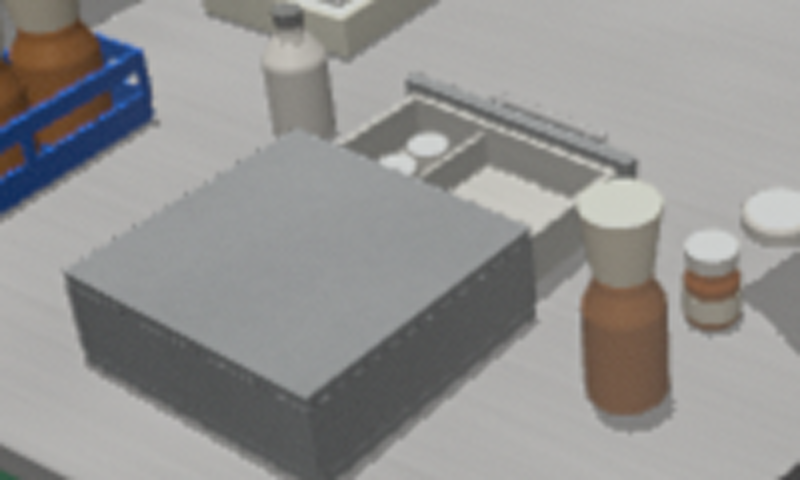

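```bash
cat >> plan.py <<'E'
CT=-.0705;CO=np.array([.6129,-.2460,0])
cx=np.array([np.cos(CT),np.sin(CT),0]);cy=np.array([-np.sin(CT),np.cos(CT),0])
def cab(x,y,z): return CO+x*cx+y*cy+z*ez
RD=np.c_[cy,cx,-ez]
E
python3 -c "
from plan import *
print(cab(-.048,.045,.021),cab(-.048,.016,.021),np.linalg.det(RD))
p=cab(-.048,.016,.25);p[0]-=.02
to(p,RD,10)"
```

```text
[ 0.56818911 -0.19773059  0.021     ] [ 0.5661463  -0.22665855  0.021     ] 0.9999999999999999
t 6.175 F [ 0.8  0.5 -1.8] open 0.527 q [-0.27  0.05  1.9   0.55  1.27 -0.25]
pos [0.5165 0.1454 0.206 ] err world [ 0.0297 -0.372   0.044 ] tool mm [-288.2  106.3 -216.4] rot/180 [ 0.0124 -0.166  -0.0428]
rot/row [0.0012, -0.0166, -0.0043] deg 30.938881799295782
[-0.58, 0.21, -0.43]
[-0.6, 0.2, -0.4]
[-0.62, 0.19, -0.37]
[-0.65, 0.18, -0.34]
[-0.66, 0.17, -0.31]
[-0.68, 0.16, -0.27]
[-0.7, 0.15, -0.24]
[-0.71, 0.14, -0.2]
[-0.72, 0.13, -0.16]
[-0.73, 0.12, -0.13]
```

Emit:
drive_tool([
  {"slide": [-0.58, 0.21, -0.43], "delta_rot": [0.0012, -0.0166, -0.0043], "hand": 0},
  {"slide": [-0.6, 0.2, -0.4], "delta_rot": [0.0012, -0.0166, -0.0043], "hand": 0},
  {"slide": [-0.62, 0.19, -0.37], "delta_rot": [0.0012, -0.0166, -0.0043], "hand": 0},
  {"slide": [-0.65, 0.18, -0.34], "delta_rot": [0.0012, -0.0166, -0.0043], "hand": 0},
  {"slide": [-0.66, 0.17, -0.31], "delta_rot": [0.0012, -0.0166, -0.0043], "hand": 0},
])

```text
time_s: 6.8
eef_pos: [0.5299, -0.0405, 0.2258]
eef_rot: [-0.082, 0.747, 0.651, 0.1]
wrist_force: [1.4, -0.4, -1.8]
opening: 0.524
```

Emit:
drive_tool([
  {"slide": [-0.68, 0.16, -0.27], "delta_rot": [0.0012, -0.0166, -0.0043], "hand": 0},
  {"slide": [-0.7, 0.15, -0.24], "delta_rot": [0.0012, -0.0166, -0.0043], "hand": 0},
  {"slide": [-0.71, 0.14, -0.2], "delta_rot": [0.0012, -0.0166, -0.0043], "hand": 0},
  {"slide": [-0.72, 0.13, -0.16], "delta_rot": [0.0012, -0.0166, -0.0043], "hand": 0},
  {"slide": [-0.73, 0.12, -0.13], "delta_rot": [0.0012, -0.0166, -0.0043], "hand": 0},
])

```text
time_s: 7.42
eef_pos: [0.5445, -0.2261, 0.2475]
eef_rot: [-0.001, 0.731, 0.682, -0.001]
wrist_force: [1.1, 0.3, -2.2]
opening: 0.526
```

```bash
python3 snap.py 5 wrist top; python3 -c "
from plan import *
to(cab(-.048,.016,.14),RD,0)"
```

```text
t 7.525 F [-0.7  0.4 -2.6] open 0.522 q [-0.6   0.2   1.55 -0.    1.39 -0.52]
pos [ 0.5449 -0.2278  0.2481] err world [ 0.0213  0.0011 -0.1081] tool mm [  2.7  21.3 108.1] rot/180 [-0.0003  0.0004 -0.0001]
```

View pics/wrist5.png

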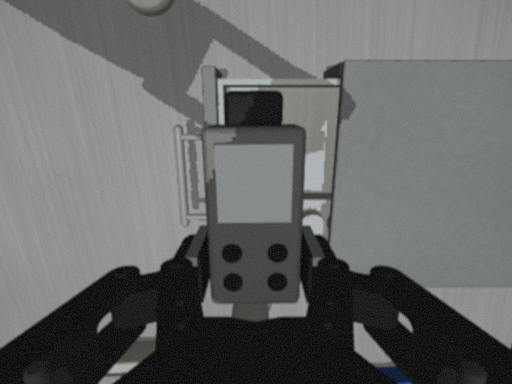

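View pics/top5.png

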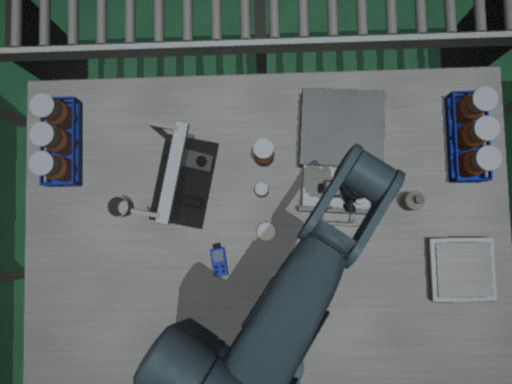

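```bash
python3 - <<'E'
from plan import *
import cv2
c=pickle.load(open("cam5.pkl","rb"))["wrist"]
A=np.c_[cx,cy,ez]
for nm,q,z in[("front outer top L",(203,68),.06),("front inner",(217,80),.06),("wall outer/inner",(285,78),.063),("wall inner",(285,88),.063),("cabcorner",(344,60),.09),("cab edge",(330,285),.09),("div hi",(318,193),.054),("div lo",(318,199),.054),("handle L",(178,127),.051),("handle R",(184,226),.051)]:
    print(nm,(A.T@(ray(c,q,z)-CO)).round(4))
g=cv2.cvtColor(c["frame"],cv2.COLOR_RGB2BGR)[50:250,160:360]
cv2.imwrite("pics/c6.png",cv2.resize(g,None,fx=3,fy=3,interpolation=cv2.INTER_CUBIC))
E
```

```text
front outer top L [-0.1266  0.1287  0.06  ]
front inner [-0.1117  0.1165  0.06  ]
wall outer/inner [-0.0368  0.1183  0.063 ]
wall inner [-0.0365  0.108   0.063 ]
cabcorner [0.0182 0.1321 0.09  ]
cab edge [ 0.0236 -0.1235  0.09  ]
div hi [ 0.0097 -0.0156  0.054 ]
div lo [ 0.0102 -0.0235  0.054 ]
handle L [-0.1611  0.065   0.051 ]
handle R [-0.1625 -0.0621  0.051 ]
```

View pics/c6.png

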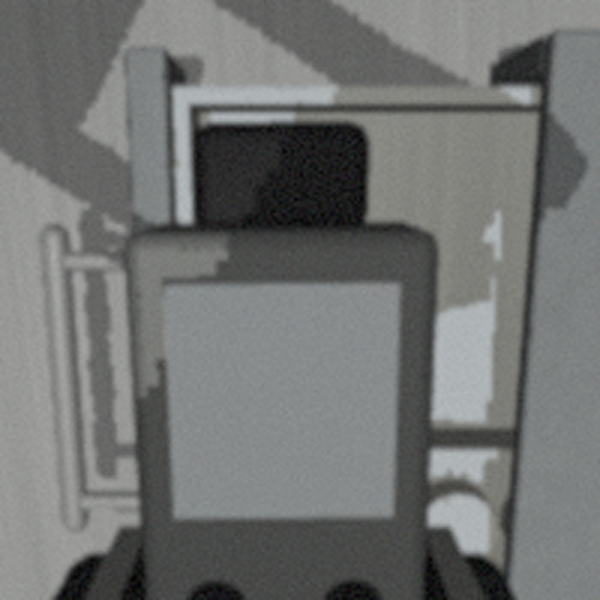

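Emit:
drive_tool([
  {"slide": [0.03, 0.24, 0.4], "delta_rot": [0, 0, 0], "hand": 0},
  {"slide": [0.03, 0.24, 0.6], "delta_rot": [0, 0, 0], "hand": 0},
  {"slide": [0, 0, 0.7], "delta_rot": [0, 0, 0], "hand": 0},
  {"slide": [0, 0, 0.7], "delta_rot": [0, 0, 0], "hand": 0},
  {"slide": [0, 0, 0.4], "delta_rot": [0, 0, 0], "hand": 0},
])

```text
time_s: 8.15
eef_pos: [0.5673, -0.2224, 0.1054]
eef_rot: [-0.003, 0.731, 0.682, -0.0]
wrist_force: [-0.1, -0.1, -0.8]
opening: 0.524
```

```bash
python3 snap.py 6 wrist scene; python3 -c "
from plan import *
to(cab(-.045,.017,.0225),RD,0)"
```

```text
t 8.25 F [-0.3  0.3 -1.9] open 0.524 q [-0.57  0.39  1.61  0.    1.14 -0.5 ]
pos [ 0.5669 -0.2224  0.1053] err world [ 0.0023 -0.0035 -0.0828] tool mm [-3.6  3.1 82.8] rot/180 [-0.0019 -0.0011  0.0004]
```

View pics/wrist6.png

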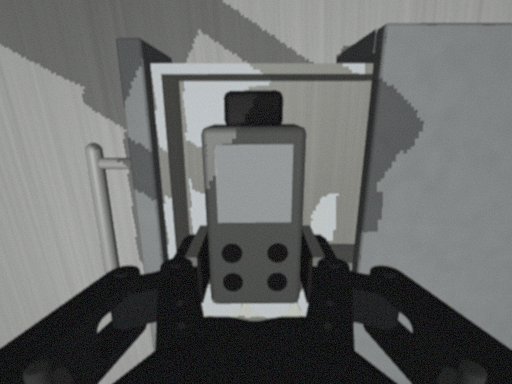

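View pics/scene6.png

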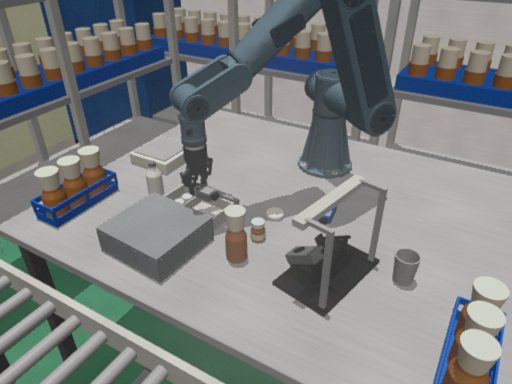

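Emit:
drive_tool([
  {"slide": [-0.03, 0.0, 0.3], "delta_rot": [-0.001, -0.001, 0], "hand": 0},
  {"slide": [-0.03, 0.0, 0.4], "delta_rot": [-0.001, 0, 0], "hand": 0},
  {"slide": [0, 0, 0.4], "delta_rot": [0, 0, 0], "hand": 0},
  {"slide": [0, 0, 0.2], "delta_rot": [0, 0, 0], "hand": 0},
  {"slide": [0, 0, 0.05], "delta_rot": [0, 0, 0], "hand": 0},
])

```text
time_s: 8.88
eef_pos: [0.5683, -0.227, 0.0401]
eef_rot: [0.002, 0.731, 0.682, 0.001]
wrist_force: [0.0, 1.1, -1.0]
opening: 0.527
```

```bash
python3 snap.py 7 wrist; python3 -c "
from plan import *
to(cab(-.045,.017,.0225),RD,0)"
```

```text
t 8.925 F [-0.7  0.4 -1.8] open 0.525 q [-0.57  0.49  1.63  0.    1.02 -0.5 ]
pos [ 0.5685 -0.2271  0.0403] err world [ 0.0007  0.0013 -0.0178] tool mm [ 1.4  0.5 17.8] rot/180 [0.0015 0.0008 0.0004]
```

View pics/wrist7.png

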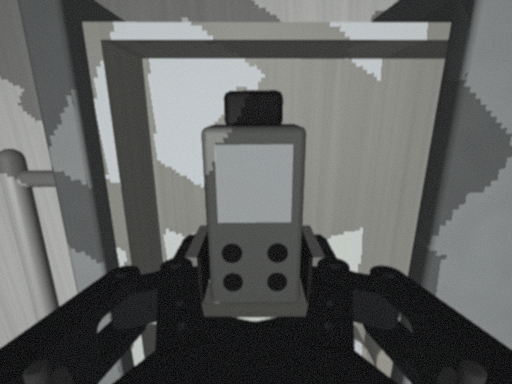

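Emit:
drive_tool([
  {"slide": [0, 0, 0.06], "delta_rot": [0, 0, 0], "hand": 0},
  {"slide": [0, 0, 0.06], "delta_rot": [0, 0, 0], "hand": 0},
  {"slide": [0, 0, 0.04], "delta_rot": [0.0015, 0.0008, 0], "hand": 0},
  {"slide": [0, 0, 0.04], "delta_rot": [0, 0, 0], "hand": 0},
  {"slide": [0, 0, 0], "delta_rot": [0, 0, 0], "hand": 0},
])

```text
time_s: 9.55
eef_pos: [0.5685, -0.2272, 0.0305]
eef_rot: [0.0, 0.731, 0.682, 0.0]
wrist_force: [-0.2, 0.1, -1.5]
opening: 0.525
```

Emit:
drive_tool([
  {"slide": [0, 0, 0.04], "delta_rot": [0, 0, 0], "hand": 0},
  {"slide": [0, 0, 0.02], "delta_rot": [0, 0, 0], "hand": 0},
  {"slide": [0, 0, 0.02], "delta_rot": [0, 0, 0], "hand": 0},
  {"slide": [0, 0, 0], "delta_rot": [0, 0, 0], "hand": 0},
  {"slide": [0, 0, 0], "delta_rot": [0, 0, 0], "hand": 0},
])

```text
time_s: 10.18
eef_pos: [0.5686, -0.2272, 0.0267]
eef_rot: [0.0, 0.731, 0.682, 0.0]
wrist_force: [0.2, 0.1, -1.7]
opening: 0.522
```

```bash
python3 -c "
from plan import *
to(cab(-.045,.017,.0225),RD,0)"
```

```text
t 10.175 F [ 0.2  0.1 -1.7] open 0.522 q [-0.57  0.51  1.63  0.    1.   -0.5 ]
pos [ 0.5686 -0.2272  0.0267] err world [ 0.0006  0.0013 -0.0042] tool mm [1.4 0.5 4.2] rot/180 [0.0001 0.0001 0.0004]
```

Emit:
drive_tool([
  {"slide": [0, 0, 0.02], "delta_rot": [0, 0, 0], "hand": 0},
  {"slide": [0, 0, 0.02], "delta_rot": [0, 0, 0], "hand": 0},
  {"slide": [0, 0, 0.02], "delta_rot": [0, 0, 0], "hand": 0},
  {"slide": [0, 0, 0], "delta_rot": [0, 0, 0], "hand": 0},
  {"slide": [0, 0, 0], "delta_rot": [0, 0, 0], "hand": 0},
])

```text
time_s: 10.8
eef_pos: [0.5697, -0.2274, 0.0258]
eef_rot: [0.001, 0.731, 0.682, 0.001]
wrist_force: [-1.9, 2.6, 11.4]
opening: 0.527
```

Emit:
drive_tool([
  {"slide": [0, 0, -0.02], "delta_rot": [0, 0, 0], "hand": 0},
  {"slide": [0, 0, 0], "delta_rot": [0, 0, 0], "hand": 0.56},
  {"slide": [0, 0, 0], "delta_rot": [0, 0, 0], "hand": 0.6},
  {"slide": [0, 0, 0], "delta_rot": [0, 0, 0], "hand": 0.7},
  {"slide": [0, 0, 0], "delta_rot": [0, 0, 0], "hand": 0.74},
])

```text
time_s: 11.42
eef_pos: [0.5679, -0.2271, 0.0243]
eef_rot: [-0.0, 0.731, 0.682, -0.0]
wrist_force: [-2.9, -0.1, 0.6]
opening: 0.74
```

Emit:
drive_tool([
  {"slide": [0, 0, -0.1], "delta_rot": [0, 0, 0], "hand": 0.74},
  {"slide": [0, 0, -0.2], "delta_rot": [0, 0, 0], "hand": 0.74},
  {"slide": [0, 0, -0.4], "delta_rot": [0, 0, 0], "hand": 0.74},
  {"slide": [0, 0, -0.5], "delta_rot": [0, 0, 0], "hand": 0.74},
  {"slide": [0, 0, -0.4], "delta_rot": [0, 0, 0], "hand": 0.74},
])

```text
time_s: 12.05
eef_pos: [0.5694, -0.2277, 0.1075]
eef_rot: [0.002, 0.731, 0.682, 0.0]
wrist_force: [1.2, -1.2, 0.2]
opening: 0.746
```

```bash
python3 snap.py 8 wrist; python3 -c "
from plan import *
to(cab(-.045,.017,.0225),RD,0)"
```

```text
t 12.1 F [ 1.  -1.1  1.9] open 0.74 q [-0.57  0.39  1.6   0.    1.14 -0.5 ]
pos [ 0.5708 -0.2284  0.1102] err world [-0.0016  0.0026 -0.0877] tool mm [ 2.7 -2.3 87.7] rot/180 [0.002  0.0011 0.0005]
```

View pics/wrist8.png

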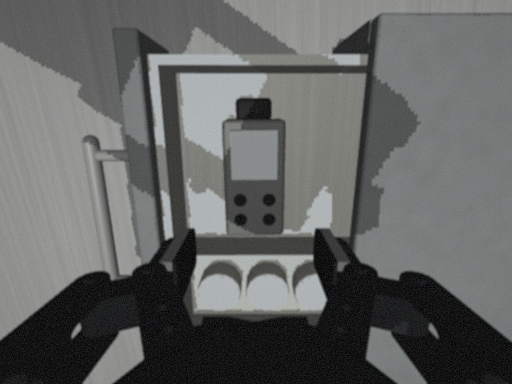

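```bash
python3 - <<'E'
from plan import *
import cv2
c=pickle.load(open("cam8.pkl","rb"))["wrist"]
g=cv2.cvtColor(c["frame"],cv2.COLOR_RGB2BGR)[60:270,150:380]
cv2.imwrite("pics/c8.png",cv2.resize(g,None,fx=2.8,fy=2.8,interpolation=cv2.INTER_CUBIC))
A=np.c_[cx,cy,ez]
for nm,q,z in[("tl",(223,120.5),.047),("tr",(285,120.5),.047),("bl",(226,234),.047),("br",(284,234),.047),("head",(255,98),.043),("divfloor",(300,236),.021),("divtop",(300,253),.054),("front inner top",(150,60),.06),("front inner floor",(185,200),.021),("wall floor",(280,73),.021),("cab edge",(368,200),.09)]:
    print(nm,(A.T@(ray(c,q,z)-CO)).round(4))
E
```

```text
tl [-0.0667  0.0776  0.047 ]
tr [-0.0229  0.0776  0.047 ]
bl [-0.0669 -0.0098  0.047 ]
br [-0.021  -0.0098  0.047 ]
head [-0.0441  0.0929  0.043 ]
divfloor [-0.0035 -0.0239  0.021 ]
divtop [-0.0088 -0.0227  0.054 ]
front inner top [-0.1098  0.1148  0.06  ]
front inner floor [-0.1042  0.01    0.021 ]
wall floor [-0.0249  0.1119  0.021 ]
cab edge [0.024  0.0326 0.09  ]
```

View pics/c8.png

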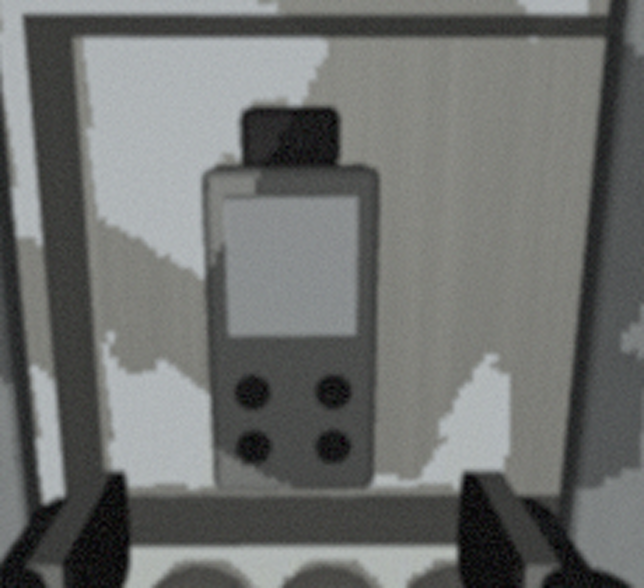

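The meter lies flat in the bay. Ray-cast at its top height, the body is 44–46 × 87 mm and its origin is at bay y ≈ 0. Now I'll move to the front of the handle.

Emit:
drive_tool([
  {"slide": [0, 0, -0.8], "delta_rot": [0.002, 0.001, 0], "hand": 0.74},
  {"slide": [-0.08, -0.8, 0], "delta_rot": [0, 0, 0], "hand": 0.4},
  {"slide": [-0.08, -0.8, 0], "delta_rot": [0, 0, 0], "hand": 0},
  {"slide": [-0.08, -0.8, 0], "delta_rot": [0, 0, 0], "hand": 0},
  {"slide": [0, -0.94, 0], "delta_rot": [0, 0, 0], "hand": 0},
])

```text
time_s: 12.72
eef_pos: [0.4002, -0.2278, 0.1461]
eef_rot: [-0.003, 0.731, 0.682, -0.001]
wrist_force: [-1.3, -1.0, 0.6]
opening: -0.002
```

```bash
python3 snap.py 9 wrist top; python3 -c "
from plan import *
to(cab(-.21,.002,.035),RD,0)
d=pickle.load(open('cam9.pkl','rb'))
import cv2
a=cv2.imread('pics/top9.png');cv2.imwrite('pics/c9.png',cv2.resize(a[80:240,240:440],None,fx=3.7,fy=3.7,interpolation=cv2.INTER_CUBIC))"
```

```text
t 12.825 F [ 0.1  0.3 -0.8] open 0.005 q [-0.78  0.02  1.97 -0.    1.16 -0.7 ]
pos [ 0.3974 -0.2262  0.145 ] err world [ 0.0061 -0.003  -0.11  ] tool mm [ -3.1   7.3 109.9] rot/180 [-0.0028 -0.0014 -0.0001]
```

View pics/wrist9.png

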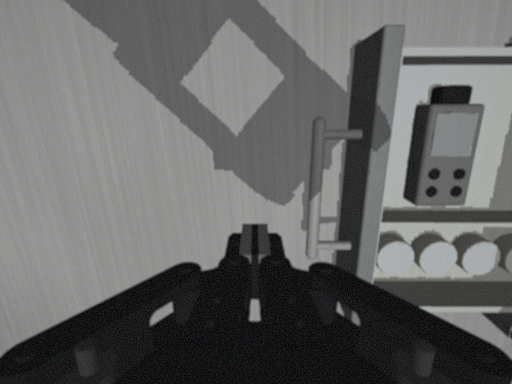

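View pics/c9.png

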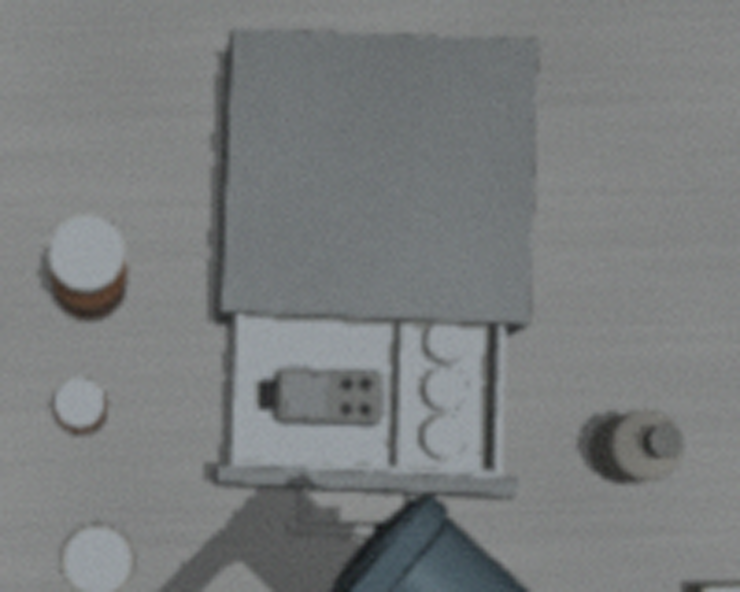

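Emit:
drive_tool([
  {"slide": [-0.06, 0, 0.3], "delta_rot": [-0.0028, -0.0014, 0], "hand": 0},
  {"slide": [0, 0, 0.6], "delta_rot": [0, 0, 0], "hand": 0},
  {"slide": [0, 0, 0.6], "delta_rot": [0, 0, 0], "hand": 0},
  {"slide": [0, 0, 0.5], "delta_rot": [0, 0, 0], "hand": 0},
  {"slide": [0, 0, 0.2], "delta_rot": [0, 0, 0], "hand": 0},
])

```text
time_s: 13.45
eef_pos: [0.401, -0.2303, 0.0347]
eef_rot: [0.001, 0.731, 0.682, 0.0]
wrist_force: [-0.7, 0.2, -0.5]
opening: -0.003
```

```bash
python3 snap.py 10 wrist scene; python3 -c "
from plan import *
to(cab(-.195,.002,.035),RD,0)"
```

```text
t 13.55 F [-0.4  0.   0.3] open 0.001 q [-0.78  0.22  2.02  0.    0.9  -0.71]
pos [ 0.401  -0.2304  0.0352] err world [ 0.0175  0.0001 -0.0002] tool mm [ 1.4 17.4  0.2] rot/180 [0.0006 0.0002 0.0004]
```

View pics/wrist10.png

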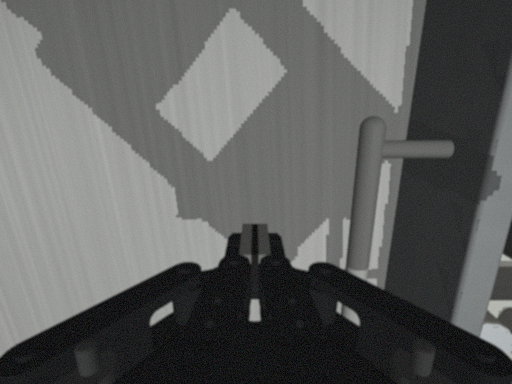

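View pics/scene10.png

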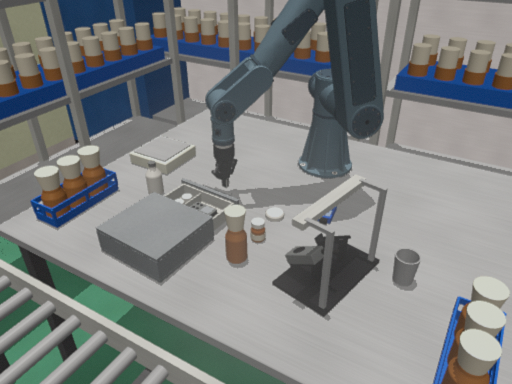

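Emit:
drive_tool([
  {"slide": [0.02, 0.1, 0], "delta_rot": [0, 0, 0], "hand": 0},
  {"slide": [0, 0.1, 0], "delta_rot": [0, 0, 0], "hand": 0},
  {"slide": [0, 0.1, 0], "delta_rot": [0, 0, 0], "hand": 0},
  {"slide": [0, 0.1, 0], "delta_rot": [0, 0, 0], "hand": 0},
  {"slide": [0, 0.1, 0], "delta_rot": [0, 0, 0], "hand": 0},
])

```text
time_s: 14.18
eef_pos: [0.4266, -0.2315, 0.0358]
eef_rot: [0.002, 0.731, 0.682, 0.0]
wrist_force: [-0.3, 1.3, -0.3]
opening: 0.002
```

Emit:
drive_tool([
  {"slide": [0, 0.08, 0], "delta_rot": [0, 0, 0], "hand": 0},
  {"slide": [0, 0.08, 0], "delta_rot": [0, 0, 0], "hand": 0},
  {"slide": [0, 0.08, 0], "delta_rot": [0, 0, 0], "hand": 0},
  {"slide": [0, 0.08, 0], "delta_rot": [0, 0, 0], "hand": 0},
  {"slide": [0, 0.08, 0], "delta_rot": [0, 0, 0], "hand": 0},
])

```text
time_s: 14.8
eef_pos: [0.446, -0.2328, 0.0357]
eef_rot: [0.001, 0.731, 0.682, 0.0]
wrist_force: [-3.5, -0.2, 1.5]
opening: 0.002
```

```bash
python3 snap.py 11 wrist
```

```text
(no output)
```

View pics/wrist11.png

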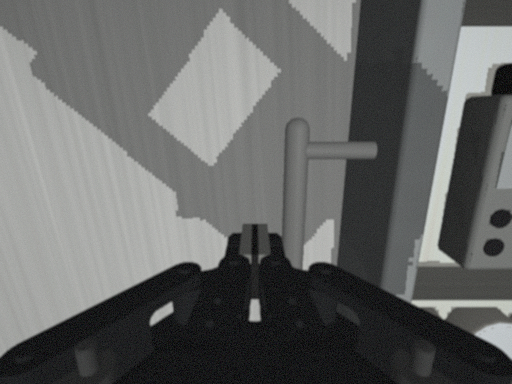

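```bash
cat > chk.py <<'E'
import sys
from plan import *
c=pickle.load(open(sys.argv[1],'rb'))['wrist']
A=np.c_[cx,cy,ez]
for a in sys.argv[2:]:
    u,v,z=map(float,a.split(','));print(a,(A.T@(ray(c,(u,v),z)-CO)).round(4))
from bench import ctrl
o=ctrl.get_obs();print("tcp cab",(A.T@(o["eef_pos"]-CO)).round(4),o["wrist_force"].round(1))
E
python3 chk.py cam11.pkl 297,125,.0565 297,200,.0565 440,60,.06
```

```text
297,125,.0565 [-0.1492  0.065   0.0565]
297,200,.0565 [-0.1478  0.0314  0.0565]
440,60,.06 [-0.0951  0.0899  0.06  ]
tcp cab [-0.1669  0.0014  0.0357] [-2.4  1.4 -0.8]
```

Emit:
drive_tool([
  {"slide": [0, 0.1, 0], "delta_rot": [0, 0, 0], "hand": 0},
  {"slide": [0, 0.12, 0], "delta_rot": [0, 0, 0], "hand": 0},
  {"slide": [0, 0.12, 0], "delta_rot": [0, 0, 0], "hand": 0},
  {"slide": [0, 0.12, 0], "delta_rot": [0, 0, 0], "hand": 0},
  {"slide": [0, 0.1, 0], "delta_rot": [0, 0, 0], "hand": 0},
])

```text
time_s: 15.48
eef_pos: [0.4743, -0.2346, 0.0357]
eef_rot: [0.001, 0.731, 0.682, 0.0]
wrist_force: [-3.4, -1.3, -0.8]
opening: -0.001
```

```bash
python3 snap.py 12 wrist scene;python3 chk.py cam12.pkl
```

```text
tcp cab [-0.1384  0.0014  0.0359] [ 0.2 -1.3 -0.7]
```

View pics/wrist12.png

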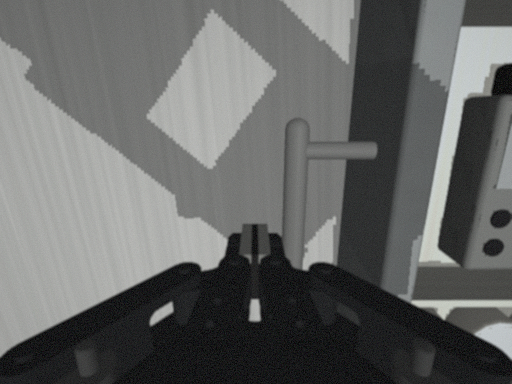

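Emit:
drive_tool([
  {"slide": [0, 0.12, 0], "delta_rot": [0, 0, 0], "hand": 0},
  {"slide": [0, 0.14, 0], "delta_rot": [0, 0, 0], "hand": 0},
  {"slide": [0, 0.14, 0], "delta_rot": [0, 0, 0], "hand": 0},
  {"slide": [0, 0.14, 0], "delta_rot": [0, 0, 0], "hand": 0},
  {"slide": [0, 0.14, 0], "delta_rot": [0, 0, 0], "hand": 0},
])

```text
time_s: 16.2
eef_pos: [0.5084, -0.2371, 0.0359]
eef_rot: [0.002, 0.731, 0.682, 0.0]
wrist_force: [-4.3, -0.6, 1.0]
opening: 0.002
```

Emit:
drive_tool([
  {"slide": [0, 0.14, 0], "delta_rot": [0, 0, 0], "hand": 0},
  {"slide": [0, 0.14, 0], "delta_rot": [0, 0, 0], "hand": 0},
  {"slide": [0, 0.12, 0], "delta_rot": [0, 0, 0], "hand": 0},
  {"slide": [0, 0.1, 0], "delta_rot": [0, 0, 0], "hand": 0},
  {"slide": [0, 0.08, 0], "delta_rot": [0, 0, 0], "hand": 0},
])

```text
time_s: 16.82
eef_pos: [0.5371, -0.239, 0.036]
eef_rot: [0.001, 0.731, 0.682, 0.0]
wrist_force: [-3.7, 0.9, -1.5]
opening: 0.004
```

```bash
python3 snap.py 13 wrist scene;python3 chk.py cam13.pkl
```

```text
tcp cab [-0.0756  0.0015  0.0361] [ 0.1  0.2 -0.5]
```

View pics/wrist13.png

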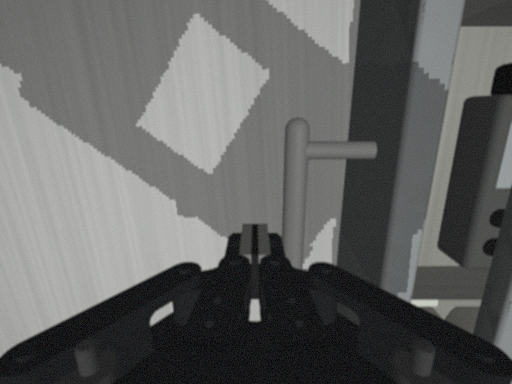

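Emit:
drive_tool([
  {"slide": [0, 0.06, 0], "delta_rot": [0, 0, 0], "hand": 0},
  {"slide": [0, 0.06, 0], "delta_rot": [0, 0, 0], "hand": 0},
  {"slide": [0, 0.06, 0], "delta_rot": [0, 0, 0], "hand": 0},
  {"slide": [0, 0.06, 0], "delta_rot": [0, 0, 0], "hand": 0},
  {"slide": [0, 0.04, 0], "delta_rot": [0, 0, 0], "hand": 0},
])

```text
time_s: 17.55
eef_pos: [0.5511, -0.2402, 0.0362]
eef_rot: [0.002, 0.731, 0.682, 0.0]
wrist_force: [-3.4, 0.3, -0.1]
opening: 0.002
```

Emit:
drive_tool([
  {"slide": [0, 0.03, 0], "delta_rot": [0, 0, 0], "hand": 0},
  {"slide": [0, 0.03, 0], "delta_rot": [0, 0, 0], "hand": 0},
  {"slide": [0, 0.03, 0], "delta_rot": [0, 0, 0], "hand": 0},
  {"slide": [0, 0, 0], "delta_rot": [0, 0, 0], "hand": 0},
  {"slide": [0, 0, 0], "delta_rot": [0, 0, 0], "hand": 0},
])

```text
time_s: 18.18
eef_pos: [0.5556, -0.2404, 0.0362]
eef_rot: [0.002, 0.731, 0.682, 0.001]
wrist_force: [-1.6, 0.6, -0.9]
opening: -0.002
```

Emit:
drive_tool([
  {"slide": [0, 0.02, 0], "delta_rot": [0, 0, 0], "hand": 0},
  {"slide": [0, 0.02, 0], "delta_rot": [0, 0, 0], "hand": 0},
  {"slide": [0, 0.02, 0], "delta_rot": [0, 0, 0], "hand": 0},
  {"slide": [0, 0, 0], "delta_rot": [0, 0, 0], "hand": 0},
  {"slide": [0, 0, 0], "delta_rot": [0, 0, 0], "hand": 0},
])

```text
time_s: 18.8
eef_pos: [0.5584, -0.2406, 0.0362]
eef_rot: [0.002, 0.731, 0.682, 0.001]
wrist_force: [-2.6, -0.6, 1.1]
opening: -0.002
```

```bash
python3 snap.py 14 wrist;python3 chk.py cam14.pkl
```

```text
tcp cab [-0.0547  0.0015  0.0362] [-2.2  0.3  0.4]
```

View pics/wrist14.png

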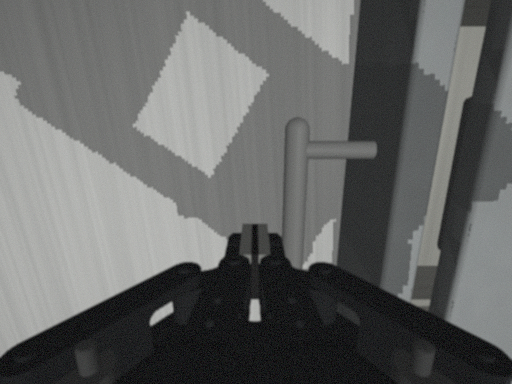

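```bash
python3 chk.py cam14.pkl 418,20,.06 462,20,.06 488,20,.09 297,130,.0565
```

```text
418,20,.06 [0.0071 0.1039 0.06  ]
462,20,.06 [0.0237 0.1039 0.06  ]
488,20,.09 [0.0112 0.0957 0.09  ]
297,130,.0565 [-0.0364  0.0629  0.0565]
tcp cab [-0.0547  0.0015  0.0362] [-2.2  0.3  0.4]
```

Emit:
drive_tool([
  {"slide": [0, 0.03, 0], "delta_rot": [0, 0, 0], "hand": 0},
  {"slide": [0, 0.03, 0], "delta_rot": [0, 0, 0], "hand": 0},
  {"slide": [0, 0.03, 0], "delta_rot": [0, 0, 0], "hand": 0},
  {"slide": [0, 0.02, 0], "delta_rot": [0, 0, 0], "hand": 0},
  {"slide": [0, 0, 0], "delta_rot": [0, 0, 0], "hand": 0},
])

```text
time_s: 19.48
eef_pos: [0.5628, -0.2409, 0.0361]
eef_rot: [0.001, 0.731, 0.682, -0.0]
wrist_force: [-8.0, 1.8, 4.5]
opening: -0.0
```

Emit:
drive_tool([
  {"slide": [0, 0.02, 0], "delta_rot": [0, 0, 0], "hand": 0},
  {"slide": [0, 0, 0], "delta_rot": [0, 0, 0], "hand": 0},
  {"slide": [0, 0.02, 0], "delta_rot": [0, 0, 0], "hand": 0},
  {"slide": [0, 0, 0], "delta_rot": [0, 0, 0], "hand": 0},
  {"slide": [0, 0, 0], "delta_rot": [0, 0, 0], "hand": 0},
])

```text
time_s: 20.1
eef_pos: [0.563, -0.2409, 0.036]
eef_rot: [-0.001, 0.731, 0.682, -0.001]
wrist_force: [-16.2, 0.7, 9.3]
opening: -0.0
```

```bash
python3 snap.py 15 wrist;python3 chk.py cam15.pkl
```

```text
tcp cab [-0.0502  0.0015  0.036 ] [-16.2   0.5   9.9]
```

View pics/wrist15.png

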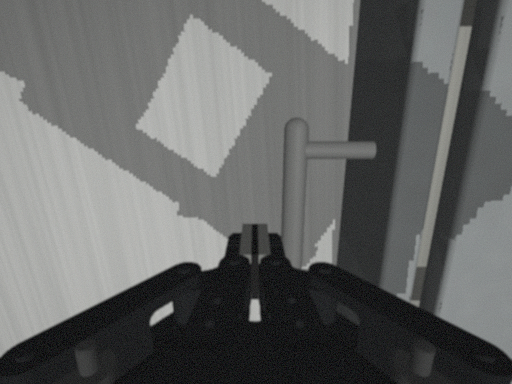

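Emit:
drive_tool([
  {"slide": [0, -0.06, 0], "delta_rot": [0, 0, 0], "hand": 0},
  {"slide": [0, -0.3, 0], "delta_rot": [0, 0, 0], "hand": 0},
  {"slide": [0, -0.5, 0], "delta_rot": [0, 0, 0], "hand": 0},
  {"slide": [0, -0.5, -0.5], "delta_rot": [0, 0, 0], "hand": 0},
  {"slide": [0, -0.3, -0.9], "delta_rot": [0, 0, 0], "hand": 0},
])

```text
time_s: 20.78
eef_pos: [0.4814, -0.2343, 0.1051]
eef_rot: [0.0, 0.731, 0.682, 0.001]
wrist_force: [0.4, -0.7, 0.1]
opening: -0.001
```

Emit:
drive_tool([
  {"slide": [0, -0.5, -0.9], "delta_rot": [0, 0, 0], "hand": 0},
  {"slide": [0, -0.5, -0.9], "delta_rot": [0, 0, 0], "hand": 0},
  {"slide": [0, -0.5, -0.5], "delta_rot": [0, 0, 0], "hand": 0},
  {"slide": [0, 0, 0], "delta_rot": [0, 0, 0], "hand": 0},
  {"slide": [0, 0, 0], "delta_rot": [0, 0, 0], "hand": 0},
])

```text
time_s: 21.4
eef_pos: [0.4082, -0.2299, 0.2202]
eef_rot: [0.002, 0.731, 0.682, 0.001]
wrist_force: [-0.2, -0.8, -0.2]
opening: 0.001
```

```bash
python3 snap.py 16 wrist scene top;python3 chk.py cam16.pkl;python3 -c "
import cv2
a=cv2.imread('pics/top16.png');cv2.imwrite('pics/c16.png',cv2.resize(a[80:240,240:440],None,fx=3.7,fy=3.7,interpolation=cv2.INTER_CUBIC))"
```

```text
tcp cab [-0.2058  0.0021  0.2193] [ 0.3 -0.6  0. ]
```

View pics/wrist16.png

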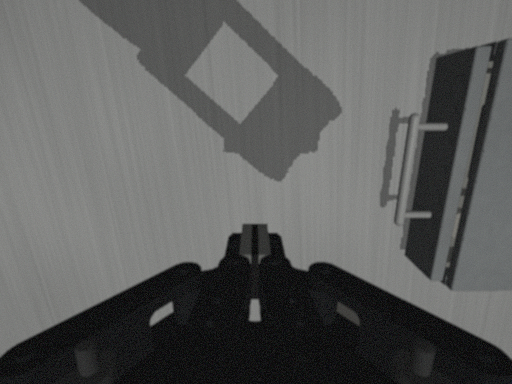

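View pics/scene16.png

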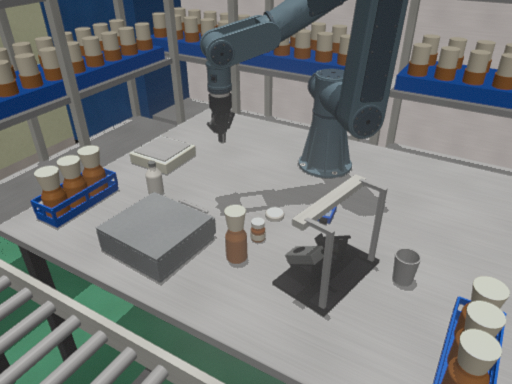

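View pics/c16.png

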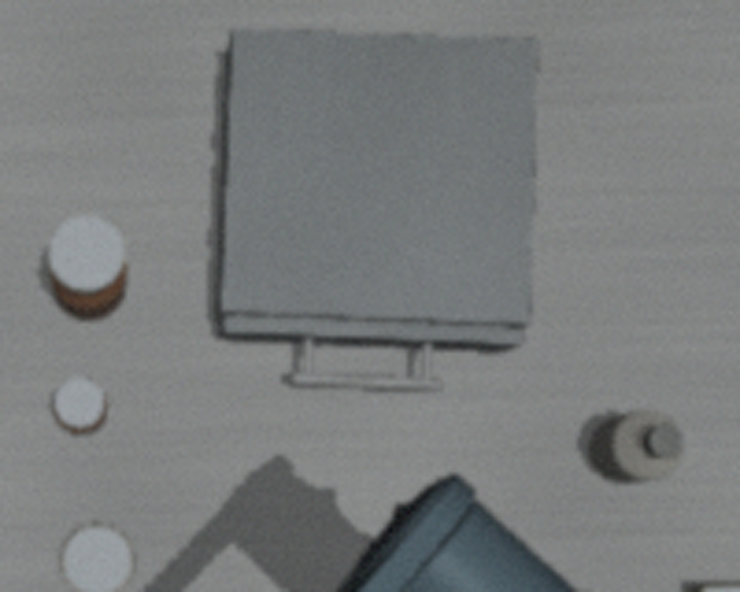

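```bash
python3 - <<'E'
from plan import *
A=np.c_[cx,cy,ez]
c=pickle.load(open("cam16.pkl","rb"))["top"]
p3=lambda u,v:(u/3.7+240-.35,v/3.7+80-.35)
for nm,q,z in[("front outer L",(222,334),.06),("front outer R",(522,345),.06),("cabedge L",(222,311),.09),("cabedge R",(526,325),.09),("handle mid L",(285,379),.0565),("handle R",(440,385),.0565),("front inner/gap R",(522,327),.06)]:
  print(nm,(A.T@(ray(c,p3(*q),z)-CO)).round(4))
c=pickle.load(open("cam16.pkl","rb"))["wrist"]
for nm,q,z in[("front outer top",(433,280),.06),("foL",(473,52),.06),("front inner",(443,278),.06),("cab edge",(452,285),.09),("cabL",(511,40),.09),("handle",(414,118),.0565),("handle",(400,218),.0565)]:
  print(nm,(A.T@(ray(c,q,z)-CO)).round(4))
import cv2
a=cv2.imread("pics/wrist16.png");cv2.imwrite("pics/c17.png",cv2.resize(a[20:310,370:512],None,fx=2,fy=2,interpolation=cv2.INTER_CUBIC))
E
```

```text
front outer L [-1.000e-04  1.262e-01  6.000e-02]
front outer R [ 0.0016 -0.1306  0.06  ]
cabedge L [0.0157 0.1287 0.09  ]
cabedge R [ 0.0148 -0.1267  0.09  ]
handle mid L [-0.0363  0.0704  0.0565]
handle R [-0.0356 -0.0624  0.0565]
front inner/gap R [ 0.0171 -0.1302  0.06  ]
front outer top [ 0.0177 -0.1326  0.06  ]
foL [0.0118 0.1264 0.06  ]
front inner [ 0.0297 -0.1298  0.06  ]
cab edge [ 0.0182 -0.1189  0.09  ]
cabL [0.0218 0.1306 0.09  ]
handle [-0.0348  0.0629  0.0565]
handle [-0.0333 -0.0512  0.0565]
```

View pics/c17.png

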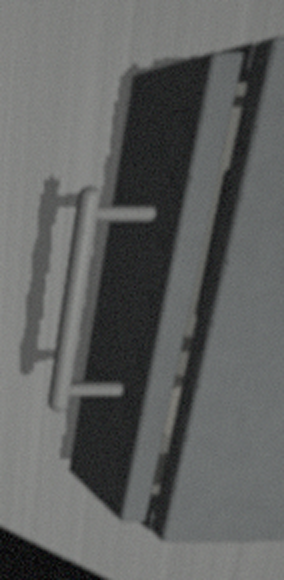

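```bash
python3 -c "
from bench import ctrl
print(ctrl.get_obs()['dq'].round(3));print(ctrl.hand_in())"
```

```text
[-0.     0.002  0.001 -0.002  0.003 -0.001]
the job is handed in; nothing more can be done
None
```

The meter is in the drawer's clear bay, lying flat with the screen up. The drawer is shut and the job was handed in at about 21.5 s of the 67 s allowed. No verdict was reported, so the results below are my own checks.

**Pick and place:** I took the meter from the near place of the dock, coming in square to the slope. I lowered it until it touched the floor (about 11 N), then released it. Before I shut the drawer, its top face measured about 45 × 87 mm in the wrist image and its origin was at bay y ≈ 0. The meter cannot be seen now that the drawer is shut.

**Drawer:** I pushed the handle with closed fingers, never faster than about 0.06 m/s, until it stalled at the stop with about 16 N. The top view then put the drawer front at 0 to 1.6 mm and the handle at -36 mm, where -35 mm means shut.

**Everything else:** In the last pictures the culture bottle, jar, cap and spray bottle were at their starting pixels. The dock, radio and beaker looked unmoved, but I did not measure those. The arm ended well clear of everything.

**Disagreements:**
- The wrist image put the drawer's front edge 12–18 mm further in than the top view did. The wrist points were picked at a steep angle. I relied on the top view, the handle position and the stall at the stop.
- The first dock position from the top view was about 3–4 mm off along the slope and sideways. I corrected it with the wrist camera before the grasp.

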